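# Show the carver the next chisel and the next diamond to cut

### The arm

A 6-joint arm with a two-finger parallel gripper is mounted at the origin on the work surface. World frame = base frame: x ahead of the robot, y to its left, z up, the work surface at z = 0. Lengths are in m, angles in degrees, forces in N, time in s.
With the tool pointing down it reaches from about 0.4 to 0.825 m from the base axis. Payload 7 kg.
Tool frame: the origin (TCP) lies between the finger pads, 19 mm behind the fingertips; this is the grasp point; z points along the fingers, y is the line along which they close (so a half turn about z gives the same grasp; the last joint's range is limited). The gripper opens to 88 mm and grips with 3 to 60 N. Pads are 19 mm wide; open, the fingers measure 130 mm over their backs; the gripper's body (78 mm by 193 mm) begins 47 mm behind the grasp point.
Start: joints at [83.829, 20.546, 0.682, 0, -70.136, -16.507], TCP at [0.26, 0.623, 0.245] pointing down, gripper open.
Joint ranges: [-176.03, 176.03], [-82.01, 121.73], [-58.28, 71.71], [-173.87, 95.51], [-174.79, -0.11], [-173.66, 173.66]. Speed limits (degrees/s): [136.94, 136.94, 172.46, 180, 180, 180].

### API

Orientations are given as [roll, pitch, yaw] about the fixed x, y, z axes, in that order (R = Rz(yaw) Ry(pitch) Rx(roll)).
In Python, from plant import ctrl, imaging, close_job gives the robot as it stands.
- The arm moves only by the shell command python3 -m crank 'ROWS'. ROWS is JSON, a list of rows, each a list of 3 entries, a list of its own where there are three numbers: the shift along the world's x, y, z in m, then the turn, a rotation vector about the world's x, y, z in degrees, then the opening, from -1 (shut) to 1 (fully open), so that 0 is half open. A call has 1 to 12 rows; each row shifts and turns the commanded pose from where the row before left it; what a row does not reach is not made up. A row lasts 1/10 s, in which the tool goes at most 50 mm and 8.59 degrees, less where a joint would pass 70% of its speed; a pose out of reach is approached as far as the arm can. A call is refused whole if a number of a shift passes 0.05 or a number of a turn 8.59, either way. A call with a gripper value outside its range is refused whole. The fingers move at their own pace and stop on an object; the grip force is fixed at half the most. Time passes only in rows, so rows that do not move let the fingers close. It gives the time, the measured TCP pose, the force, the opening and the grip force at its end, in the units of the state.
- ctrl.get_obs(): the state, without advancing time (a new reading comes with each control period).
- imaging.snapshot(name): name is "scene" or "top"; returns (picture, depth): 400x640x3 uint8, blue, green, red; 400x640 float32, m along the optical axis (not along the pixel's ray), 0 where there is no reading.
- imaging.camera_model(name): a dict with "mtx" (3x3 intrinsics, pixels), "R" (3x3) and "t" (3): a world point X has camera coordinates R X + t. Camera axes: x right, y down, z forward; pixel columns grow to the right and rows downward; lengths in m; the calibration is good to about 2 mm. A picture is of the moment at which its call begins. camera_model takes no time and is no camera call.
- close_job(): hands the job in; it is judged then, once.
The state is a dict: "clock": time; "joint_pos": joint angles; "qvel": joint speeds; "tau": joint torques, N m; "tool_pos": TCP position; "orientation": TCP orientation; "force": force on the tool from outside, world axes, zero at the start; "moment": the same for the moment, N m; "opening": finger opening in m; "gripper_force": force on a finger pad.
Only numpy, scipy, OpenCV 4.12 (cv2) and the standard library are available. Lean on these libraries where they do the work, as an engineer would, in place of code of your own. Each camera call takes 0.05 s, during which the arm holds its last target. There are 200 camera calls.

### The job

Show the apprentice what to do next, without touching anything: with the fingers pointing down, hold the fingertips about 2 cm above the flared blade of the widest fan-shaped chisel on the cork mat for two seconds, so that they see which tool to take, and then hold them about 2 cm above the middle of the one diamond of the pierced panel that is still solid wood, again for two seconds. Do not come down over the blade of any other chisel or over any of the diamonds already cut through. Finish with the fingertips raised at least 15 cm above the bench, everything lying as it was.

Things in the scene. Friction and masses are not known exactly. Their poses are not given: they have to be found in the camera images.
- broad_fan_blade (a point): point on top of the flared blade of the widest chisel, on its centre line 20 mm behind the cutting edge, 6 mm above the mat; x axis along the chisel to the edge, z up. Pointing is done with the tool point (TCP, midway between the fingers, 19 mm behind the fingertips): with the fingers straight down, fingertips 20 mm above this point means the TCP 39 mm above it
- broad_fan: the widest, fan-shaped chisel: a round steel bar 180 mm long, 15 mm thick at most, lying flat on the cork mat; over its last 50 mm it flares from 12 mm to a cutting edge 44 mm wide, nearly twice as wide as any other. Loose, about 0.16 kg; origin under the middle of its length, x along it to the edge (edge at +90 mm). Must not be touched
- uncut_mid (a point): centre of the top of the one diamond of the panel that is still solid wood, 28 mm above the bench, level with the lattice bars to within 1 mm; z up. The solid diamond measures 40 mm across its flats, is of the panel's own wood and has a pencilled cross. Any of the eight diamonds can be the solid one
- panel: pierced wooden panel, fixed on a 312 x 240 x 12 mm plywood board: 272 mm (y) by 200 mm (x), rails 30 mm and lattice bars 29 mm above the bench, two turn-buttons on the near edge reach 36 mm. Origin on the bench under its middle. Eight diamonds, centres (mm): x -36 and 36 with y -72, 0, 72; x 0 with y -36, 36; seven are cut through
- mat: cork mat, fixed, 240 (x) x 290 (y) x 4 mm, carrying the five chisels side by side about 52 mm apart in any order; some have their blade to the far side and some to the near side. Origin under its middle
- small_fan_blade (a point): point on the blade of the small fan-shaped chisel: same bar, blade flares to a 24 mm edge. On its centre line 20 mm behind its end, 6 mm above the mat, z up
- small_fan: the small fan, loose, 180 mm long; origin under the middle of its length, blade to its +x. A bystander
- flat_chisel_blade (a point): point on the blade of the flat chisel: same bar, straight 13 mm blade. On its centre line 20 mm behind its end, 6 mm above the mat, z up
- flat_chisel: the flat chisel, loose, 180 mm long; origin under the middle of its length, blade to its +x. A bystander
- punch_blade (a point): point on the blade of the pointed punch: same bar, tapering to a point. On its centre line 20 mm behind its end, 6 mm above the mat, z up
- punch: the punch, loose, 180 mm long; origin under the middle of its length, blade to its +x. A bystander
- gouge_blade (a point): point on the blade of the gouge: same bar, straight 16 mm blade with a round nose. On its centre line 20 mm behind its end, 6 mm above the mat, z up
- gouge: the gouge, loose, 180 mm long; origin under the middle of its length, blade to its +x. A bystander
- cut1_mid (a point): centre of cut-through diamond opening 1 of 7, at the height of the lattice bars' tops, z up (only plywood and a few chips lie below it)
- cut2_mid (a point): centre of cut-through diamond opening 2 of 7, at the height of the lattice bars' tops, z up (only plywood and a few chips lie below it)
- cut3_mid (a point): centre of cut-through diamond opening 3 of 7, at the height of the lattice bars' tops, z up (only plywood and a few chips lie below it)
- cut4_mid (a point): centre of cut-through diamond opening 4 of 7, at the height of the lattice bars' tops, z up (only plywood and a few chips lie below it)
- cut5_mid (a point): centre of cut-through diamond opening 5 of 7, at the height of the lattice bars' tops, z up (only plywood and a few chips lie below it)
- cut6_mid (a point): centre of cut-through diamond opening 6 of 7, at the height of the lattice bars' tops, z up (only plywood and a few chips lie below it)
- cut7_mid (a point): centre of cut-through diamond opening 7 of 7, at the height of the lattice bars' tops, z up (only plywood and a few chips lie below it)
- knife: marking knife, dark wooden handle and pointed steel blade, 160 x 16 x 13 mm, lying on the far rail of the panel; origin under its middle, blade to its +x. A loose bystander
- pencil: flat carpenter's pencil, dark, 170 x 13 x 8 mm, lying on the near rail of the panel; origin under its middle, point to its +x. A loose bystander
- mallet: black barrel-headed mallet standing on one face of its head: head 78 mm across and 115 mm tall, wooden handle sticking out level along its +x to 166 mm, at 58 mm height; origin under the head. A loose bystander
- hammer: hammer with wooden handle lying on the bench beyond the cork mat; origin underneath, handle to its -x. A loose bystander

How it is judged:
By the outcome, as a careful person would: the job done as asked, in the order asked, and still so for the second after the job is handed in, with the robot touching nothing.
It also fails if it takes over 43 s, if anything falls off the work surface, if the arm or the gripper's body presses on something with over 40 N, if the wrist force passes 120 N, or if a joint passes its speed limit or range.

## Working session

There is one attempt and no reset: what is moved stays moved. The work goes in short steps, Python scripts to look and compute and a shell command to move; the robot and the scene stay as the last step left them, time stands still between calls to the robot, and variables do not carry over. Pictures are saved under pics/ and viewed, at most 10 in all, crops included, and the job is handed in when it is done.

```bash
mkdir -p pics
python3 - <<'E'
from plant import ctrl, imaging
import cv2, numpy as np
for n in("top","scene"):
    p,d=imaging.snapshot(n); cv2.imwrite(f"pics/{n}0.png",p); np.save(f"{n}_d.npy",d)
    m=imaging.camera_model(n); print(n,m)
o=ctrl.get_obs(); print({k:o[k] for k in("clock","tool_pos","orientation","opening")})
E
```

```text
top {'mtx': array([[454.87450021,   0.        , 314.85774839],
       [  0.        , 454.87450021, 201.28275669],
       [  0.        ,   0.        ,   1.        ]]), 'R': array([[-4.69625936e-03, -9.99988428e-01, -1.04312001e-03],
       [-9.96281145e-01,  4.76858932e-03, -8.60298804e-02],
       [ 8.60338591e-02,  6.35222165e-04, -9.96292011e-01]]), 't': array([0.0323402 , 0.5613122 , 1.09789644])}
scene {'mtx': array([[472.72796517,   0.        , 321.57029418],
       [  0.        , 472.72796517, 200.0746211 ],
       [  0.        ,   0.        ,   1.        ]]), 'R': array([[ 0.81530542,  0.57898062,  0.00764973],
       [ 0.4393748 , -0.6100035 , -0.65942818],
       [-0.37712978,  0.54099646, -0.75172865]]), 't': array([-0.48862099, -0.20859784,  1.27844424])}
{'clock': 0.1, 'tool_pos': array([0.26008922, 0.62244277, 0.24450789]), 'orientation': array([ 1.79914505e+02, -7.19140889e-03, -2.26810274e+01]), 'opening': 0.08744008820020828}
```

View pics/top0.png

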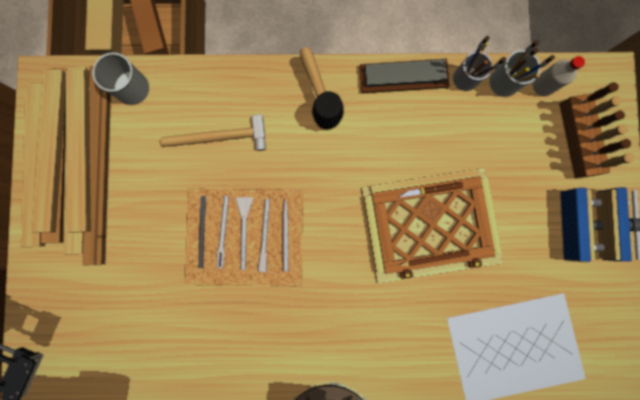

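View pics/scene0.png

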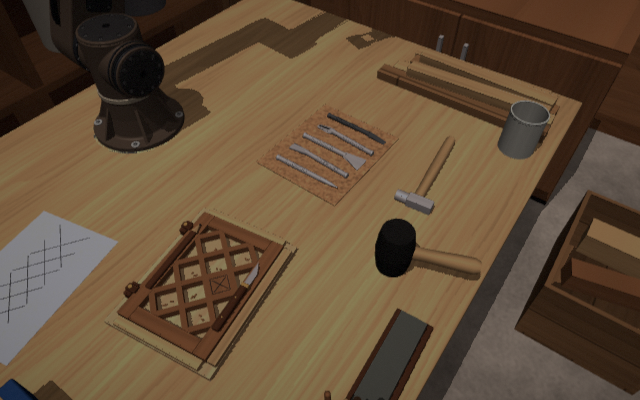

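The top view shows the widest fan with its edge at about (244,199), pointing to the far side. The solid diamond seems to be near (431,210), which is the cross at (220,285) in the scene view. I'll enlarge both and measure.

```bash
cat > h.py <<'E'
import numpy as np
from plant import imaging
def ray(n,u,v,z):
    m=imaging.camera_model(n); R=m["R"]; c=-R.T@m["t"]
    d=R.T@np.linalg.inv(m["mtx"])@np.array([u,v,1.]); return c+d*(z-c[2])/d[2]
def proj(n,X):
    m=imaging.camera_model(n); p=m["mtx"]@(m["R"]@np.array(X)+m["t"]); return p[:2]/p[2]
E
python3 - <<'E'
import cv2, numpy as np
from h import *
t=cv2.imread("pics/top0.png"); s=cv2.imread("pics/scene0.png")
a=cv2.resize(t[180:292,180:308],None,fx=4,fy=4,interpolation=cv2.INTER_CUBIC)
b=cv2.resize(t[165:285,355:505],None,fx=4,fy=4,interpolation=cv2.INTER_CUBIC)[:448]
c=cv2.resize(s[205:375,100:300],None,fx=4,fy=3.5,interpolation=cv2.INTER_CUBIC)
b=cv2.resize(t[165:285,355:505],None,fx=3.0,fy=3.0,interpolation=cv2.INTER_CUBIC)
b=b[:448,:288*2]
cc=np.zeros((600,800,3),np.uint8)
aa=cv2.resize(t[185:290,180:305],None,fx=3,fy=3,interpolation=cv2.INTER_CUBIC)
bb=cv2.resize(t[165:285,360:500],None,fx=3,fy=3,interpolation=cv2.INTER_CUBIC)
ss=cv2.resize(s[210:375,105:300],None,fx=1.45,fy=1.45,interpolation=cv2.INTER_CUBIC)
cc[:315,:375]=aa; cc[:360,378:798]=bb; cc[361:361+ss.shape[0],:ss.shape[1]]=ss
cv2.imwrite("pics/crops.png",cc)
# chisels: grey (low saturation) within mat
hsv=cv2.cvtColor(t,cv2.COLOR_BGR2HSV); m=((hsv[...,1]<75)*255).astype(np.uint8)
k=np.zeros_like(m); k[190:285,188:302]=m[190:285,188:302]
n,l,st,ce=cv2.connectedComponentsWithStats(k)
for i in range(1,n):
    if st[i,4]<30: continue
    ys,xs=np.nonzero(l==i)
    P=np.array([ray("top",x,y,.010)[:2] for x,y in zip(xs,ys)])
    mu=P.mean(0); w,V=np.linalg.eigh(np.cov((P-mu).T)); ax=V[:,1]*np.sign(V[0,1]); q=(P-mu)@ax; r=(P-mu)@np.array([-ax[1],ax[0]])
    prof=[(round(np.ptp(r[(q>=e-.012)&(q<=e)])*1000) ) for e in (q.min()+.012,0,q.max())]
    print(st[i],"mu",mu.round(4),"ang",np.degrees(np.arctan2(ax[1],ax[0])).round(1),"ext",q.min().round(4),q.max().round(4),"widths near/mid/far",prof)
# solid diamond / panel
for n,uv in(("top",(431,210)),("scene",(220,285))): print(n,ray(n,*uv,.028).round(4))
E
```

```text
[199 197   7  70 243] mu [0.493  0.3114] ang -1.1 ext -0.0894 0.0819 widths near/mid/far [8, 8, 10]
[217 196  12  72 382] mu [0.4827 0.26  ] ang -4.7 ext -0.0822 0.0949 widths near/mid/far [15, 11, 11]
[236 197  17  73 496] mu [0.5053 0.2074] ang -0.6 ext -0.1094 0.0691 widths near/mid/far [10, 8, 40]
[258 199  12  73 409] mu [0.4699 0.1563] ang -3.9 ext -0.0795 0.0995 widths near/mid/far [20, 10, 11]
[283 200   6  71 334] mu [0.4739 0.1041] ang 0.2 ext -0.081 0.0924 widths near/mid/far [12, 10, 5]
top [ 0.5383 -0.2552  0.028 ]
scene [ 0.5382 -0.2545  0.028 ]
```

View pics/crops.png

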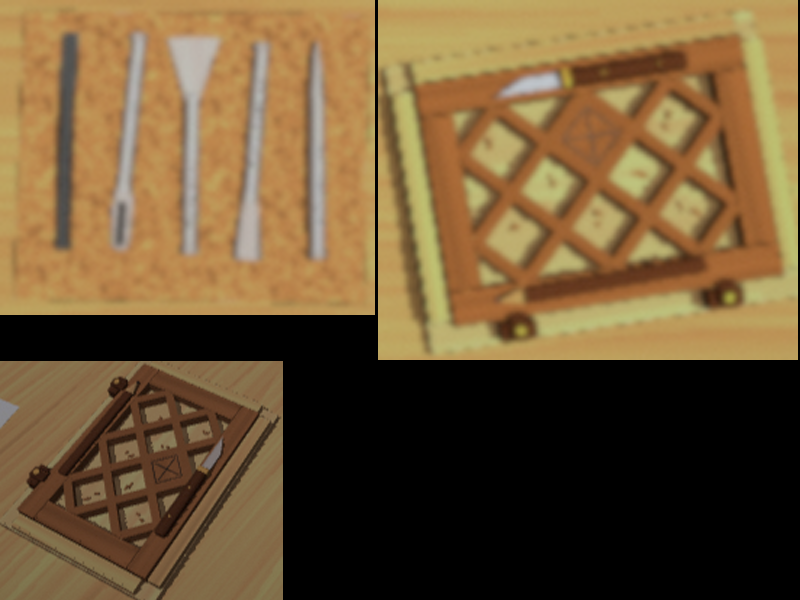

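The crop confirms both targets. The fan edge is at top px (244.3,197), flaring to the far side (measured ~42 mm wide). The pencilled cross is at top px (431.3,210.7) and scene px (220.2,283.8), in the far-middle diamond. Next I'll cross-check both by triangulating.

Run:
```python
import cv2, numpy as np
from h import *
t=cv2.imread("pics/top0.png"); s=cv2.imread("pics/scene0.png")
m=(cv2.cvtColor(t,cv2.COLOR_BGR2HSV)[...,1]<75)
for v in (197,199,202,206,212,220,235,250,265,269):
    xs=np.nonzero(m[v,233:255])[0]+233; 
    if len(xs): print(v,xs.min(),xs.max(),ray("top",(xs.min()+xs.max())/2,v,.010).round(4)[:2])
# scene view: grey blobs on mat
hs=cv2.cvtColor(s,cv2.COLOR_BGR2HSV); k=np.zeros(s.shape[:2],np.uint8); k[105:200,260:400]=((hs[...,1]<80)*255)[105:200,260:400]
n,l,st,ce=cv2.connectedComponentsWithStats(k)
for i in range(1,n):
    if st[i,4]<40: continue
    ys,xs=np.nonzero(l==i); P=np.array([ray("scene",x,y,.010)[:2] for x,y in zip(xs,ys)])
    f=P[P[:,0]>P[:,0].max()-.02]; print("scene",st[i],"x",P[:,0].min().round(4),P[:,0].max().round(4),"far-20mm y mid",((f[:,1].min()+f[:,1].max())/2).round(4),"w",np.ptp(f[:,1]).round(4))
for n,uv in(("top",(431.3,210.7)),("scene",(220.2,283.8))): print(n,ray(n,*uv,.028).round(4))
# panel centre & angle from board outline corners (wooden rails outer corners in crop)
c=[(415,82),(742,37),(783,274),(453,325)]
C=np.array([ray("top",360+(x-378)/3,165+y/3,.030)[:2] for x,y in c]); print(C.round(4),"sides",np.linalg.norm(C-np.roll(C,-1,0),axis=1).round(3))
o=C.mean(0); ex=(C[0]+C[1]-C[2]-C[3]); ex/=np.linalg.norm(ex); print("panel",o.round(4),"pred diamond",(o+.036*ex).round(4), "yaw",np.degrees(np.arctan2(ex[1],ex[0])).round(1))
```

```text
197 238 250 [0.5743 0.2068]
199 236 252 [0.5693 0.2068]
202 237 251 [0.5617 0.2067]
206 238 250 [0.5517 0.2066]
212 240 248 [0.5367 0.2065]
220 242 246 [0.5168 0.2063]
235 241 245 [0.4795 0.2085]
250 241 245 [0.4425 0.2082]
265 241 245 [0.4057 0.2078]
269 242 244 [0.3959 0.2077]
scene [327 113  59  31 258] x 0.3947 0.5796 far-20mm y mid 0.3087 w 0.0152
scene [317 125  57  31 307] x 0.4 0.576 far-20mm y mid 0.2555 w 0.0187
scene [303 133  63  37 428] x 0.3891 0.575 far-20mm y mid 0.205 w 0.0428Traceback (most recent call last):
  File "<stdin>", line 13, in <module>
  File "h.py", line 4, in ray
    m=imaging.camera_model(n); R=m["R"]; c=-R.T@m["t"]
ValueError: time passes only in moves, steps and waits
```

```bash
sed -i '2a import functools\ncam=functools.cache(imaging.camera_model)' h.py; sed -i 's/m=imaging.camera_model(n)/m=cam(n)/' h.py
python3 - <<'E'
import numpy as np
from h import *
for n,uv in(("top",(431.3,210.7)),("scene",(220.2,283.8))): print(n,ray(n,*uv,.028).round(4))
c=[(415,82),(742,37),(783,274),(453,325)]
C=np.array([ray("top",360+(x-378)/3,165+y/3,.030)[:2] for x,y in c]); print(C.round(4),"sides",np.linalg.norm(C-np.roll(C,-1,0),axis=1).round(3))
o=C.mean(0); ex=(C[0]+C[1]-C[2]-C[3]); ex/=np.linalg.norm(ex); print("panel",o.round(4),"pred",(o+.036*ex).round(4), "yaw",np.degrees(np.arctan2(ex[1],ex[0])).round(1))
E
python3 -m crank '[[[0.025,-0.035,0],[0,0,0],-0.8],[[0.025,-0.035,0],[0,0,0],-0.8],[[0.025,-0.035,0],[0,0,0],-0.8],[[0.025,-0.035,0],[0,0,0],-0.8],[[0.025,-0.035,0],[0,0,0],-0.8],[[0.025,-0.035,0],[0,0,0],-0.8],[[0.025,-0.035,0],[0,0,0],-0.8],[[0.025,-0.035,0],[0,0,0],-0.8],[[0.025,-0.035,0],[0,0,0],-0.8],[[0.025,-0.035,0],[0,0,0],-0.8],[[0.025,-0.035,0],[0,0,0],-0.8],[[0.02,-0.03,0],[0,0,0],-0.8]]'
```

```text
top [ 0.5366 -0.2559  0.028 ]
scene [ 0.5367 -0.2523  0.028 ]
[[ 0.5824 -0.1117]
 [ 0.6182 -0.3808]
 [ 0.4247 -0.407 ]
 [ 0.3851 -0.1393]] sides [0.272 0.195 0.271 0.199]
panel [ 0.5026 -0.2597] pred [ 0.5383 -0.2548] yaw 7.8
clock: 1.3
tool_pos: [0.5561, 0.2058, 0.245]
orientation: [180.0, 0.0, -22.7]
force: [1.6, 1.1, 0.7]
opening: 0.0088
gripper_force: 0.0
```

All estimates agree: blade point (0.555, 0.207) and diamond (0.537, -0.255). Now I'll lower over the blade to TCP z 0.049.

```bash
python3 -m crank '[[[-0.001,0.001,-0.02],[0,0,0],-0.8],[[0,0,-0.025],[0,0,0],-0.8],[[0,0,-0.025],[0,0,0],-0.8],[[0,0,-0.025],[0,0,0],-0.8],[[0,0,-0.025],[0,0,0],-0.8],[[0,0,-0.025],[0,0,0],-0.8],[[0,0,-0.02],[0,0,0],-0.8],[[0,0,-0.015],[0,0,0],-0.8],[[0,0,-0.01],[0,0,0],-0.8],[[0,0,-0.006],[0,0,0],-0.8],[[0,0,0],[0,0,0],-0.8],[[0,0,0],[0,0,0],-0.8]]'
python3 - <<'E'
from plant import imaging
import cv2, numpy as np
t=imaging.snapshot("top")[0]; s=imaging.snapshot("scene")[0]
cv2.imwrite("pics/p1.png",np.hstack([cv2.resize(t[170:300,170:320],None,fx=2.5,fy=2.5),cv2.resize(s[80:210,250:410],None,fx=2.5,fy=2.5)]))
E
```

```text
clock: 2.5
tool_pos: [0.5546, 0.209, 0.0499]
orientation: [-180.0, -0.0, -22.7]
force: [-0.0, 0.2, 0.6]
opening: 0.0087
gripper_force: 0.0
```

View pics/p1.png

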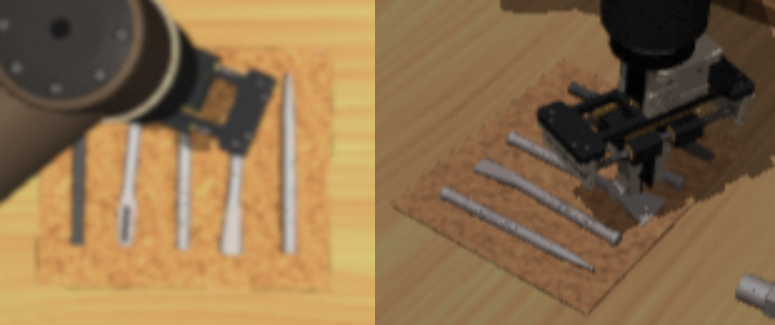

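The fingers hover over the fan blade (scene half, about (640,200)) and touch nothing. I'll make a 2 mm correction, then hold about 2.7 s.

```bash
python3 -m crank '[[[0,-0.002,-0.001],[0,0,0],-0.8],[[0,0,0],[0,0,0],-0.8],[[0,0,0],[0,0,0],-0.8],[[0,0,0],[0,0,0],-0.8],[[0,0,0],[0,0,0],-0.8],[[0,0,0],[0,0,0],-0.8],[[0,0,0],[0,0,0],-0.8],[[0,0,0],[0,0,0],-0.8],[[0,0,0],[0,0,0],-0.8],[[0,0,0],[0,0,0],-0.8],[[0,0,0],[0,0,0],-0.8],[[0,0,0],[0,0,0],-0.8]]'
for i in 1 2; do python3 -m crank '[[[0,0,0],[0,0,0],-0.8],[[0,0,0],[0,0,0],-0.8],[[0,0,0],[0,0,0],-0.8],[[0,0,0],[0,0,0],-0.8],[[0,0,0],[0,0,0],-0.8],[[0,0,0],[0,0,0],-0.8],[[0,0,0],[0,0,0],-0.8],[[0,0,0],[0,0,0],-0.8]]'; done
python3 -m crank '[[[0,0,0.02],[0,0,0],-0.8],[[0,0,0.025],[0,0,0],-0.8],[[0,0,0.025],[0,0,0],-0.8],[[0,0,0.025],[0,0,0],-0.8],[[0,0,0.025],[0,0,0],-0.8],[[0,0,0.025],[0,0,0],-0.8],[[0,0,0.025],[0,0,0],-0.8],[[0,0,0.025],[0,0,0],-0.8],[[0,0,0],[0,0,0],-0.8]]'
```

```text
clock: 3.8
tool_pos: [0.5543, 0.2068, 0.0484]
orientation: [180.0, 0.0, -22.7]
force: [0.6, 0.0, 0.5]
opening: 0.009
gripper_force: 0.0
clock: 4.6
tool_pos: [0.5542, 0.2068, 0.0484]
orientation: [180.0, 0.0, -22.7]
force: [0.4, 0.2, -0.6]
opening: 0.0089
gripper_force: 0.0
clock: 5.4
tool_pos: [0.5543, 0.2068, 0.0484]
orientation: [-180.0, -0.0, -22.7]
force: [-0.0, -0.5, -0.2]
opening: 0.0083
gripper_force: 0.0
clock: 6.3
tool_pos: [0.5558, 0.2076, 0.2474]
orientation: [-179.7, -0.2, -22.6]
force: [0.3, -0.0, 0.1]
opening: 0.0088
gripper_force: 0.0
```

```bash
python3 -m crank '[[[-0.002,-0.03,0],[0,0,0],-0.8],[[-0.002,-0.04,0],[0,0,0],-0.8],[[-0.002,-0.04,0],[0,0,0],-0.8],[[-0.002,-0.04,0],[0,0,0],-0.8],[[-0.002,-0.04,0],[0,0,0],-0.8],[[-0.002,-0.04,0],[0,0,0],-0.8],[[-0.002,-0.04,0],[0,0,0],-0.8],[[-0.002,-0.04,0],[0,0,0],-0.8],[[-0.001,-0.04,0],[0,0,0],-0.8],[[-0.001,-0.04,0],[0,0,0],-0.8],[[0,-0.04,0],[0,0,0],-0.8],[[0,-0.032,0],[0,0,0],-0.8]]'
python3 -m crank '[[[0,0,0],[0,0,0],-0.8],[[0,0,0],[0,0,0],-0.8],[[0,0,0],[0,0,0],-0.8]]'
```

```text
clock: 7.5
tool_pos: [0.5356, -0.2572, 0.2428]
orientation: [180.0, 0.0, -22.7]
force: [0.6, -0.3, -0.0]
opening: 0.0086
gripper_force: 0.0
clock: 7.8
tool_pos: [0.5361, -0.2547, 0.243]
orientation: [-180.0, 0.0, -22.7]
force: [0.4, 0.2, -0.1]
opening: 0.0087
gripper_force: 0.0
```

```bash
python3 -m crank '[[[0.001,0,-0.02],[0,0,0],-0.8],[[0,0,-0.025],[0,0,0],-0.8],[[0,0,-0.025],[0,0,0],-0.8],[[0,0,-0.025],[0,0,0],-0.8],[[0,0,-0.025],[0,0,0],-0.8],[[0,0,-0.025],[0,0,0],-0.8],[[0,0,-0.015],[0,0,0],-0.8],[[0,0,-0.01],[0,0,0],-0.8],[[0,0,-0.006],[0,0,0],-0.8],[[0,0,0],[0,0,0],-0.8],[[0,0,0],[0,0,0],-0.8]]'
python3 - <<'E'
from plant import imaging
import cv2
s=imaging.snapshot("scene")[0]
cv2.imwrite("pics/p2.png",cv2.resize(s[170:375,80:330],None,fx=2.5,fy=2.5))
E
```

```text
clock: 8.9
tool_pos: [0.5378, -0.2551, 0.0681]
orientation: [-180.0, -0.1, -22.6]
force: [0.9, -0.1, -0.1]
opening: 0.0085
gripper_force: 0.0
```

View pics/p2.png

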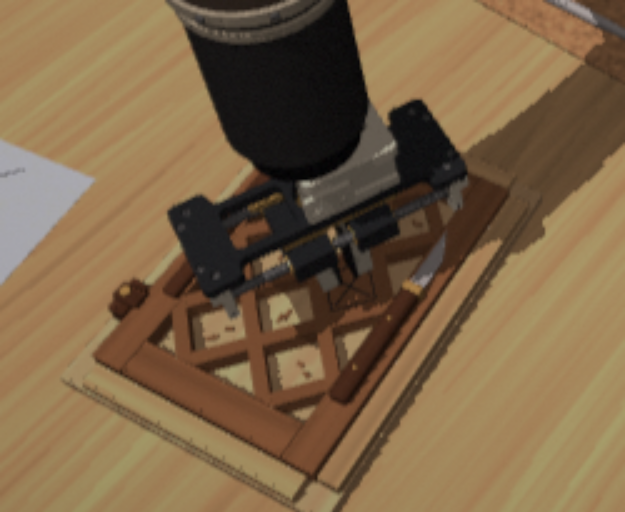

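The fingertips hover over the crossed diamond (crop (350,285)), clear of the knife. I'll hold there, then raise.

```bash
python3 -m crank '[[[0,0,-0.001],[0,0,0],-0.8],[[0,0,0],[0,0,0],-0.8],[[0,0,0],[0,0,0],-0.8],[[0,0,0],[0,0,0],-0.8],[[0,0,0],[0,0,0],-0.8],[[0,0,0],[0,0,0],-0.8],[[0,0,0],[0,0,0],-0.8],[[0,0,0],[0,0,0],-0.8],[[0,0,0],[0,0,0],-0.8],[[0,0,0],[0,0,0],-0.8],[[0,0,0],[0,0,0],-0.8],[[0,0,0],[0,0,0],-0.8]]'
for i in 1 2; do python3 -m crank '[[[0,0,0],[0,0,0],-0.8],[[0,0,0],[0,0,0],-0.8],[[0,0,0],[0,0,0],-0.8],[[0,0,0],[0,0,0],-0.8],[[0,0,0],[0,0,0],-0.8],[[0,0,0],[0,0,0],-0.8],[[0,0,0],[0,0,0],-0.8],[[0,0,0],[0,0,0],-0.8]]'; done
python3 -m crank '[[[0,0,0.02],[0,0,0],-0.8],[[0,0,0.025],[0,0,0],-0.8],[[0,0,0.025],[0,0,0],-0.8],[[0,0,0.025],[0,0,0],-0.8],[[0,0,0.025],[0,0,0],-0.8],[[0,0,0.025],[0,0,0],-0.8],[[0,0,0.025],[0,0,0],-0.8],[[0,0,0.015],[0,0,0],-0.8],[[0,0,0],[0,0,0],-0.8],[[0,0,0],[0,0,0],-0.8],[[0,0,0],[0,0,0],-0.8]]'
```

```text
clock: 10.15
tool_pos: [0.5373, -0.2552, 0.0664]
orientation: [180.0, -0.0, -22.7]
force: [0.7, 0.5, -0.7]
opening: 0.0083
gripper_force: 0.0
clock: 10.95
tool_pos: [0.5373, -0.2552, 0.0664]
orientation: [180.0, -0.0, -22.7]
force: [-0.2, 0.6, -0.5]
opening: 0.0088
gripper_force: 0.0
clock: 11.75
tool_pos: [0.5372, -0.2552, 0.0664]
orientation: [180.0, 0.0, -22.7]
force: [-0.7, -0.3, 0.6]
opening: 0.009
gripper_force: 0.0
clock: 12.85
tool_pos: [0.5366, -0.255, 0.2501]
orientation: [180.0, 0.1, -22.7]
force: [0.8, -0.0, -0.3]
opening: 0.0087
gripper_force: 0.0
```

```bash
python3 -c "
from plant import close_job
print(close_job())"
```

```text
the job is handed in; nothing more can be done
None
```

The job is handed in: I held the fingertips about 2 cm above the widest fan's blade for about 2.7 s, then above the solid far-middle diamond for about 2.8 s. They finished about 23 cm above the bench, with no sign of contact in the force readings, though I took no final picture to check that everything still lies as it was.

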